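# Hardness reading of a knife blade

## Task

Take a hardness reading of the blade that lies on the tester: first press the broad flat palm button fully down and let it come right up again, then press the black knob on top of the tester down through its soft first stop to the stiffer second stop, hold it there for a moment, and release it so that it springs back up. Do not press the domed mushroom button, do not push the blade out of place, and do not knock over the tin of brushes or the glue bottle.

Things in the scene. Friction and masses are not known exactly. Their poses are not given: they have to be found in the camera images.
- tester: Grey cast C-frame bench hardness tester, fixed to the bench. Origin on the bench on the vertical axis of the plunger; z up. Base 170 x 140 x 25 mm reaching from 60 mm on the -x side to 110 mm on the +x side of the origin; steel anvil block 70 x 90 mm, top at 65 mm; column on the +x side; arm 64 mm wide over the anvil, top at 150 mm. On the arm's top a bright steel collar (44 mm diameter, top at 168 mm), and above it the black knob on a stem.
- knob_top (a point): Centre of the flat top of the black round knob (60 mm diameter, 28 mm high) of the tester's vertical plunger; 210 mm above the bench when up, 188 mm at the second stop. It moves with the knob. Pressed straight down: the first 14 mm are soft (about 3 N rising to 5 N) until the knob meets the collar (first stop), then knob and collar go down together another 8 mm against a stiffer spring (about 9 N rising to 16 N) to the hard second stop. Springs return it.
- load_knob (a joint): Travel of the knob towards the collar, m: 0 up, 0.014 at the first stop.
- load_collar (a joint): Travel of the collar into the tester's arm, m: 0 up, 0.008 at the second stop. It moves only once the knob has met it.
- test_box: Grey switch box 100 x 100 x 55 mm fixed to the bench that carries the flat test button. Origin on the bench under its centre, z up.
- test_button_top (a point): Centre of the top of the flat, straight-sided round black palm button (60 mm diameter), standing in a bright steel collar ring (84 mm diameter, its top 61 mm above the bench); the top is 75 mm above the bench when up, 67 mm when fully down. It moves with the button.
- test_button (a joint): Travel of the flat button, m: 0 up, 0.008 fully down (hard stop). Spring: about 3 N at first, 6 N when fully down.
- stop_box: A like grey switch box, 100 x 100 x 55 mm, fixed, with a domed mushroom button of 86 mm diameter on a thin stem, top 117 mm above the bench: the power-off button, to be left alone. Origin on the bench under its centre. The two boxes and the tester may stand in any order from left to right.
- stop_button (a joint): Travel of the mushroom button, m: 0 up, 0.008 fully down. Same springs as the flat button.
- blade: Loose steel knife blade blank, 200 mm long, 30 mm wide, 5 mm thick, 150 g, lying flat across the anvil block under the plunger. Origin at the middle of its underside; its y axis runs along it. The plunger's point just reaches its face at the second stop and does not move it.
- tin: Open tin of brushes, 72 mm diameter, 105 mm high (190 mm with the brushes), standing loose at the back. Origin at the centre of its foot, z up.
- glue: White glue bottle with a black cap, 48 mm diameter, 130 mm high, standing loose at the back. Origin at the centre of its foot, z up.
Things that resemble listed ones, but are neither listed nor needed, are in the scene too. Leave any purple or yellow look-alike of the test_box alone.

How it is judged:
On the way, in this order (a step that is already met when the one before it is completed fails the run):
1. the flat test button is pressed fully down (value of joint test_button above 0.0065 m), for 0.1 s.
2. the flat button is up again, before the knob is pressed (value of joint test_button below 0.0012 m and value of joint load_knob below 0.003 m and value of joint load_collar below 0.002 m), for 0.1 s.
3. the knob is held at the second stop (value of joint load_knob above 0.0125 m and value of joint load_collar above 0.0063 m), for 0.3 s.
At the end, for the whole second after the job is handed in: The flat button, the mushroom button, the knob and the collar are all up (within 1.5 mm, the flat button within 1.2 mm), the blade lies still within 20 mm of where it was, and the tin and the glue bottle stand upright (within 0.3 rad) (value of joint test_button below 0.0012 m and value of joint each of load_knob, load_collar, stop_button below 0.0015 m and distance of blade from where it was at the start of the episode below 0.02 m and linear speed of blade below 0.02 m/s and angle between each of tin, glue's own z axis and vertical below 0.3 rad); the robot touches nothing.
It fails at once if the mushroom button is pressed (more than 4 mm) (value of joint stop_button above 0.004 m).
It fails at once if the blade is pushed out of place (more than 20 mm) (distance of blade from where it was at the start of the episode above 0.02 m).
It fails at once if the tin or the glue bottle is knocked over (angle between any of tin, glue's own z axis and vertical above 0.6 rad).
It also fails if it takes over 54 s, if anything falls off the work surface, if the arm or the gripper's body presses on something with over 40 N, if the wrist force passes 120 N, or if a joint passes its speed limit or range.

## Robot

A 6-joint arm with a two-finger parallel gripper is mounted at the origin on the work surface. World frame = base frame: x ahead of the robot, y to its left, z up, the work surface at z = 0. Lengths are in m, angles in rad, forces in N, time in s.
With the tool pointing down it reaches from about 0.4 to 0.825 m from the base axis. Payload 7 kg.
Tool frame: the origin (TCP) lies between the finger pads; the fingertips stand 8 mm ahead of it and the grasp point (between the pads) lies 11 mm behind it (arm.finger_overhang is the distance from the TCP to the fingertips, in m); z points along the fingers, y is the line along which they close (so a half turn about z gives the same grasp; the last joint's range is limited). The gripper opens to 88 mm and grips with 3 to 60 N. Pads are 19 mm wide; open, the fingers measure 130 mm over their backs; the gripper's body (78 mm by 193 mm) begins 47 mm behind the grasp point.
Start: joints at [1.492, 0.359, 0.012, 0, -1.224, -0.288], TCP at [0.242, 0.63, 0.235] pointing down, gripper open.
Joint ranges: [-3.07, 3.07], [-1.43, 2.12], [-1.02, 1.25], [-3.03, 1.67], [-3.05, -0], [-3.03, 3.03]. Speed limits (rad/s): [2.39, 2.39, 3.01, 3.14, 3.14, 3.14].

## Interface

Orientations are given as [roll, pitch, yaw] about the fixed x, y, z axes, in that order (R = Rz(yaw) Ry(pitch) Rx(roll)).
In Python, from station import arm gives the robot as it stands.
- The arm moves only by the tool move_arm, never from a script. Its argument "rows" is text: rows parted by semicolons, each of 7 numbers parted by spaces: the turn, a rotation vector about the tool's x, y, z in degrees, then the shift along the tool's x, y, z in m, then the finger opening in m, from 0 to 0.0876. A call has 1 to 8 rows; each row shifts and turns the commanded pose from where the row before left it, along the tool's axes as they then stand; what a row does not reach is not made up. A row lasts 1/8 s, in which the tool goes at most 62.5 mm and 10.7 degrees, less where a joint would pass 70% of its speed; a pose out of reach is approached as far as the arm can. A call is refused whole if a number of a shift passes 0.0625 or a number of a turn 10.7, either way. A call with a gripper value outside its range is refused whole. The fingers move at their own pace and stop on an object; "squeeze" is the grip in N (left out, the last holds). Time passes only in rows, so rows that do not move let the fingers close. It gives the time, the measured TCP pose, the force, the opening and the grip force at its end, in the units of the state.
- arm.get_state(): the state, without advancing time (a new reading comes with each control period).
- arm.grab_frame(name): name is "side" or "top" or "wrist"; returns (picture, depth): 480x640x3 uint8, blue, green, red; 480x640 float32, m along the optical axis (not along the pixel's ray), 0 where there is no reading.
- arm.camera_model(name): a dict with "mtx" (3x3 intrinsics, pixels), "camera_from_world" (4x4, takes a point from world to camera coordinates); the wrist camera has in their place "mount" (4x4, takes a point from camera to tool coordinates, whose origin is the TCP and whose axes are the flange's). Camera axes: x right, y down, z forward; pixel columns grow to the right and rows downward; lengths in m; the calibration is good to about 2 mm. A picture is of the moment at which its call begins: read the wrist's pose just before it. camera_model takes no time and is no camera call.
- arm.job_done(): hands the job in; it is judged then, once.
The state is a dict: "t": time; "q": joint angles; "qd": joint speeds; "joint_efforts": joint torques, N m; "eef_pos": TCP position; "ee_rot": TCP orientation; "force": force on the tool from outside, world axes, zero at the start; "moment": the same for the moment, N m; "width": finger opening in m; "gripper_force": force on a finger pad.
Only numpy, scipy, OpenCV 4.12 (cv2) and the standard library are available. Lean on these libraries where they do the work, as an engineer would, in place of code of your own. Each camera call takes 0.05 s, during which the arm holds its last target. There are 200 camera calls.

## Working session

There is one attempt and no reset: what is moved stays moved. The work goes in short steps, Python scripts to look and compute and a tool call to move; the robot and the scene stay as the last step left them, time stands still between calls to the robot, and variables do not carry over. Pictures are saved under pics/ and viewed, at most 10 in all, crops included, and the job is handed in when it is done.

Besides the shell and the picture viewer there is one more tool, called after "Request:" as a command line: name --argument value ..., lists and objects as JSON in quotes. move_arm: Moves the arm, as the interface text tells. Its arguments: {"type":"object","properties":{"rows":{"type":"string"},"squeeze":{"type":"number"}},"required":["rows"]}

```bash
mkdir -p pics; cat > h.py <<'E'
import numpy as np, cv2
from station import arm
def grab(n):
    s=arm.get_state(); p,d=arm.grab_frame(n); m=arm.camera_model(n); K=np.array(m["mtx"])
    if n=="wrist":
        from scipy.spatial.transform import Rotation as R
        T=np.eye(4); T[:3,:3]=R.from_euler("xyz",s["ee_rot"]).as_matrix(); T[:3,3]=s["eef_pos"]; W=T@np.array(m["mount"])
    else: W=np.linalg.inv(np.array(m["camera_from_world"]))
    v,u=np.mgrid[:480,:640]
    c=np.stack([(u-K[0,2])/K[0,0]*d,(v-K[1,2])/K[1,1]*d,d,np.ones_like(d)],-1)
    return p,d,(c@W.T)[...,:3]
E
python3 - <<'E'
from h import *
for n in("top","side"):
    p,d,X=grab(n); cv2.imwrite(f"pics/{n}0.png",p); np.savez(f"pics/{n}0.npz",p=p,d=d,X=X)
print(arm.get_state())
E
```

```text
{'t': 0.1, 'q': array([ 1.49205774e+00,  3.59339998e-01,  1.11559449e-02, -2.90042340e-04,
       -1.22409904e+00, -2.88100944e-01]), 'qd': array([ 0.00106855, -0.00265653,  0.00177133,  0.00238799,  0.00161068,
        0.00032825]), 'joint_efforts': array([-2.54306702e-03, -5.84166062e+01,  2.93751132e+01,  7.01552823e+00,
        1.01453962e-02, -5.32030185e-05]), 'eef_pos': array([0.24197815, 0.62968615, 0.23370608]), 'ee_rot': array([ 3.14008969e+00, -1.61040385e-04, -3.66938163e-01]), 'force': array([ 0.3263788 ,  0.01487574, -0.49576811]), 'moment': array([-0.01229675,  0.01890626,  0.02919083]), 'gripper_force': 0.0, 'width': 0.0877626221648436}
```

View pics/top0.png

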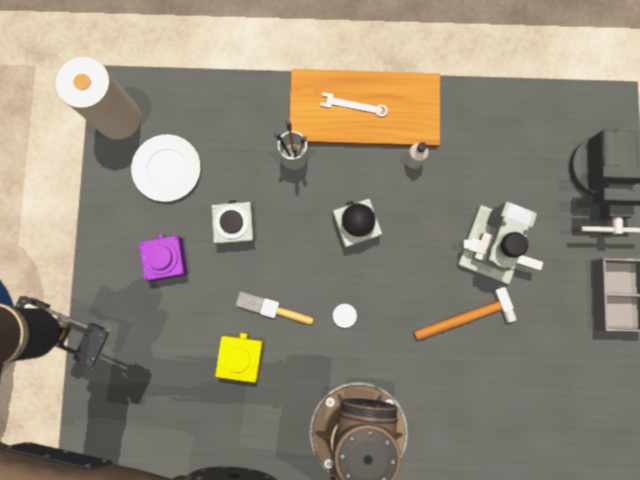

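View pics/side0.png

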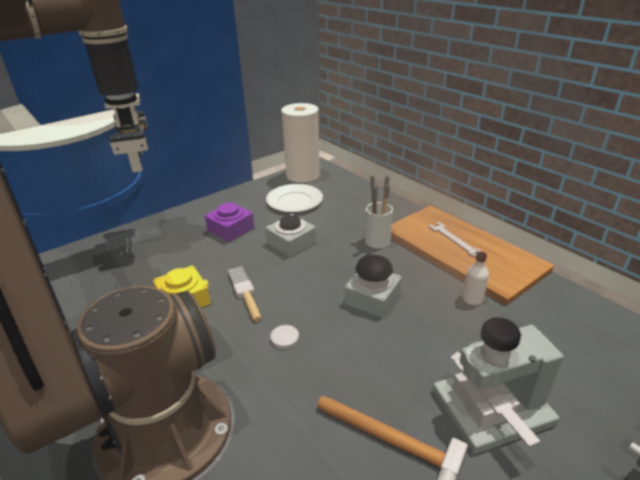

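The top view shows four candidates for the flat button: a grey box with a flat black button and bright ring at (232,221), the domed mushroom at (358,220), purple at (162,258) and yellow at (239,359). I choose (232,221). The tester's knob is at (514,245). Next I measure all of these and check the choice in a crop.

```bash
python3 - <<'E'
from h import *
z=np.load("pics/top0.npz"); p,X=z["p"],z["X"]
for n,(u,v),r,lo,hi in(("flat",(232,221),25,.066,.09),("mush",(358,220),28,.08,.13),("knob",(514,245),25,.195,.23),("tin",(293,150),25,.09,.25),("glue",(418,153),20,.1,.15)):
    P=X[v-r:v+r,u-r:u+r].reshape(-1,3); P=P[(P[:,2]>lo)&(P[:,2]<hi)]
    print(n,X[v,u].round(3),len(P),P.mean(0).round(3),P.min(0).round(3),P.max(0).round(3))
    m=((P.min(0)+P.max(0))/2).round(4); print("  mid",m,np.hypot(m[0],m[1]).round(3))
a=cv2.resize(p[185:260,195:270],(380,380),interpolation=2); b=cv2.resize(p[205:280,475:550],(380,380),interpolation=2)
cv2.imwrite("pics/crop.png",np.hstack([a,b]))
E
```

```text
flat [0.517 0.331 0.073] 460 [0.516 0.333 0.074] [0.485 0.301 0.066] [0.556 0.37  0.082]
  mid [0.5208 0.3358 0.0741] 0.62
mush [0.521 0.019 0.113] 917 [0.523 0.017 0.107] [ 0.484 -0.025  0.084] [0.568 0.057 0.123]
  mid [0.5262 0.016  0.1037] 0.526
knob [ 0.457 -0.329  0.208] 555 [ 0.459 -0.331  0.208] [ 0.43  -0.364  0.195] [ 0.489 -0.302  0.216]
  mid [ 0.4596 -0.3326  0.2057] 0.567
tin [0.675 0.18  0.17 ] 387 [0.704 0.186 0.133] [0.669 0.149 0.09 ] [0.745 0.222 0.195]
  mid [0.707  0.1854 0.1424] 0.731
glue [ 0.697 -0.129  0.102] 102 [ 0.704 -0.133  0.123] [ 0.694 -0.147  0.1  ] [ 0.718 -0.123  0.138]
  mid [ 0.7062 -0.135   0.1191] 0.719
```

View pics/crop.png

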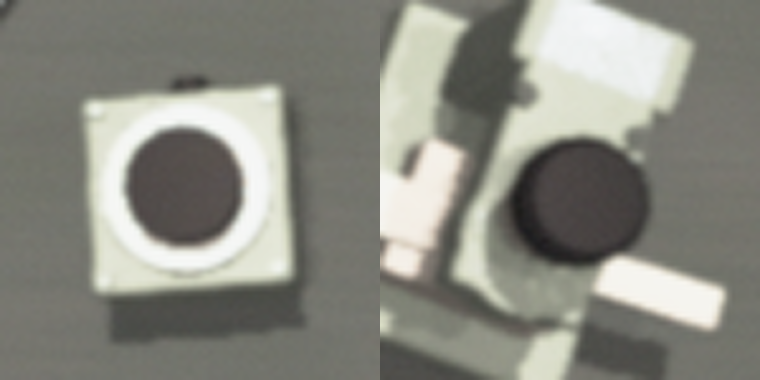

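The crop confirms a flat black button in a bright ring (left half) and the round black knob on the C-frame (right half). I close the fingers and move above the button.

Request:
move_arm --rows "0 0 0 0.03 0.015 0 0; 0 0 0 0.048 0.024 0 0; 0 0 0 0.055 0.027 0 0; 0 0 0 0.055 0.027 0 0; 0 0 0 0.055 0.027 0 0; 0 0 0 0.055 0.027 0 0; 0 0 0 0.042 0.021 0 0; 0 0 0 0.023 0.011 0 0" --squeeze 20

```text
t: 1.1
eef_pos: [0.5179, 0.3306, 0.2342]
ee_rot: [3.141, 0.0, -0.369]
force: [-0.1, 0.8, 0.4]
width: 0.0133
gripper_force: 0.0
```

Request:
move_arm --rows "0 0 0 0 0 0.03 0; 0 0 0 0 0 0.04 0; 0 0 0 0 0 0.03 0; 0 0 0 0 0 0.015 0; 0 0 0 0 0 0 0"

```text
t: 1.72
eef_pos: [0.5164, 0.3324, 0.1187]
ee_rot: [3.14, 0.001, -0.367]
force: [0.4, -0.6, 0.5]
width: 0.0003
gripper_force: 0.0
```

Request:
move_arm --rows "0 0 0 0 0 0.017 0; 0 0 0 0 0 0.015 0; 0 0 0 0 0 0.005 0; 0 0 0 0 0 0.003 0; 0 0 0 0 0 0.002 0; 0 0 0 0 0 0 0"

```text
t: 2.48
eef_pos: [0.5166, 0.3326, 0.0779]
ee_rot: [3.141, 0.0, -0.367]
force: [-3.4, -1.3, 5.6]
width: 0.0001
gripper_force: 2.5
```

Request:
move_arm --rows "0 0 0 0 0 0.001 0; 0 0 0 0 0 0.001 0; 0 0 0 0 0 0 0"

```text
t: 2.85
eef_pos: [0.5168, 0.3327, 0.0761]
ee_rot: [-3.141, -0.0, -0.367]
force: [-3.1, -1.3, 5.9]
width: 0.0006
gripper_force: 2.9
```

Request:
move_arm --rows "0 0 0 0 0 0.001 0; 0 0 0 0 0 0.001 0; 0 0 0 0 0 0 0"

```text
t: 3.22
eef_pos: [0.5169, 0.3328, 0.0753]
ee_rot: [-3.141, -0.001, -0.366]
force: [-6.2, -3.2, 13.4]
width: 0.0006
gripper_force: 7.1
```

Request:
move_arm --rows "0 0 0 0 0 -0.01 0; 0 0 0 0 0 -0.02 0; 0 0 0 0 0 -0.035 0; 0 0 0 0 0 -0.045 0; 0 0 0 0 0 -0.045 0; 0 0 0 0 0 -0.03 0; 0 0 0 0 0 -0.01 0; 0 0 0 0 0 0 0"

```text
t: 4.22
eef_pos: [0.5169, 0.333, 0.2687]
ee_rot: [-3.14, -0.0, -0.367]
force: [-1.0, 0.5, -1.2]
width: 0.0004
gripper_force: 0.0
```

Request:
move_arm --rows "0 0 0 0.007 0.025 0 0; 0 0 0 0.013 0.045 0 0; 0 0 0 0.014 0.05 0 0; 0 0 0 0.014 0.05 0 0; 0 0 0 0.014 0.05 0 0; 0 0 0 0.014 0.05 0 0; 0 0 0 0.014 0.05 0 0; 0 0 0 0.014 0.05 0 0"

```text
t: 5.22
eef_pos: [0.4796, -0.0521, 0.2674]
ee_rot: [3.141, 0.001, -0.367]
force: [0.9, 0.1, 0.8]
width: 0.0008
gripper_force: 0.0
```

Request:
move_arm --rows "0 0 0 0.014 0.05 0 0; 0 0 0 0.014 0.05 0 0; 0 0 0 0.014 0.05 0 0; 0 0 0 0.014 0.045 0 0; 0 0 0 0.012 0.04 0 0; 0 0 0 0.008 0.025 0 0; 0 0 0 0.004 0.01 0 0; 0 0 0 0 0 0 0"

```text
t: 6.22
eef_pos: [0.4582, -0.3309, 0.2676]
ee_rot: [-3.142, 0.002, -0.368]
force: [-0.2, 0.9, -0.3]
width: 0.0007
gripper_force: 0.0
```

```bash
python3 - <<'E'
from h import *
p,d,X=grab("wrist"); cv2.imwrite("pics/w1.png",p)
P=X.reshape(-1,3); P=P[(abs(P[:,2]-.21)<.008)&(np.hypot(P[:,0]-.459,P[:,1]+.331)<.06)]
print(len(P)); 
if len(P): print(P.mean(0),P.min(0),P.max(0))
q,d,X=grab("top"); P=X[196:246,207:257].reshape(-1,3); P=P[(P[:,2]>.066)]; print("btn",np.median(P[:,2]))
print(arm.get_state()["eef_pos"])
E
```

```text
6239
[ 0.46953782 -0.33777792  0.20867592] [ 0.43559985 -0.3641781   0.20200514] [ 0.49029983 -0.30592126  0.21155877]
btn 0.074738910234602
[ 0.45871113 -0.32999652  0.26821033]
```

View pics/w1.png

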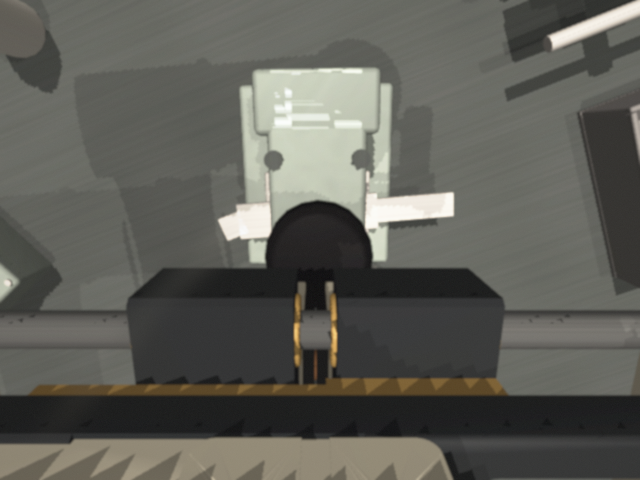

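The wrist view shows the knob centred ahead of the fingers at (318,250), and the flat button reads up at 0.0747 m. I press the knob.

Request:
move_arm --rows "0 0 0 0 0 0.015 0; 0 0 0 0 0 0.02 0; 0 0 0 0 0 0.01 0; 0 0 0 0 0 0.005 0; 0 0 0 0 0 0.005 0; 0 0 0 0 0 0.005 0; 0 0 0 0 0 0.003 0; 0 0 0 0 0 0 0"

```text
t: 7.32
eef_pos: [0.4591, -0.3306, 0.2057]
ee_rot: [-3.142, -0.0, -0.367]
force: [-2.2, 3.3, 4.7]
width: 0.0002
gripper_force: 2.5
```

Request:
move_arm --rows "0 0 0 0 0 0.002 0; 0 0 0 0 0 0.002 0; 0 0 0 0 0 0.002 0; 0 0 0 0 0 0.001 0; 0 0 0 0 0 0 0"

```text
t: 7.95
eef_pos: [0.4592, -0.3308, 0.2]
ee_rot: [3.141, -0.001, -0.366]
force: [-3.1, 5.6, 12.4]
width: 0.0001
gripper_force: 6.3
```

Request:
move_arm --rows "0 0 0 0 0 0.002 0; 0 0 0 0 0 0.0015 0; 0 0 0 0 0 0.001 0; 0 0 0 0 0 0 0"

```text
t: 8.45
eef_pos: [0.4593, -0.3308, 0.1962]
ee_rot: [3.141, -0.002, -0.366]
force: [-4.8, 7.3, 16.5]
width: 0.0008
gripper_force: 8.4
```

Request:
move_arm --rows "0 0 0 0 0 0.001 0; 0 0 0 0 0 0 0; 0 0 0 0 0 0 0; 0 0 0 0 0 0 0"

```text
t: 8.95
eef_pos: [0.4594, -0.3309, 0.1961]
ee_rot: [3.141, -0.003, -0.366]
force: [-6.2, 9.0, 22.6]
width: 0.0003
gripper_force: 11.4
```

Force has risen to 22.6 N with no further travel, so the knob is on the hard second stop. I release it.

Request:
move_arm --rows "0 0 0 0 0 0 0; 0 0 0 0 0 -0.005 0; 0 0 0 0 0 -0.01 0; 0 0 0 0 0 -0.015 0; 0 0 0 0 0 -0.03 0; 0 0 0 0 0 -0.03 0; 0 0 0 0 0 -0.02 0; 0 0 0 0 0 0 0"

```text
t: 9.95
eef_pos: [0.4597, -0.3312, 0.3048]
ee_rot: [3.141, -0.003, -0.367]
force: [0.8, 0.2, 0.0]
width: 0.0003
gripper_force: 0.0
```

```bash
python3 - <<'E'
from h import *
p,d,X=grab("wrist"); P=X.reshape(-1,3); P=P[(abs(P[:,2]-.205)<.02)&(np.hypot(P[:,0]-.459,P[:,1]+.331)<.03)]; print(len(P),np.median(P[:,2]))
p,d,X=grab("top"); P=X[196:246,207:257].reshape(-1,3); P=P[(P[:,2]>.066)]; print("btn",np.median(P[:,2]))
p,d,X=grab("side"); cv2.imwrite("pics/side1.png",p)
E
```

```text
5525 0.2094380009847764
btn 0.07438650542086422
```

View pics/side1.png

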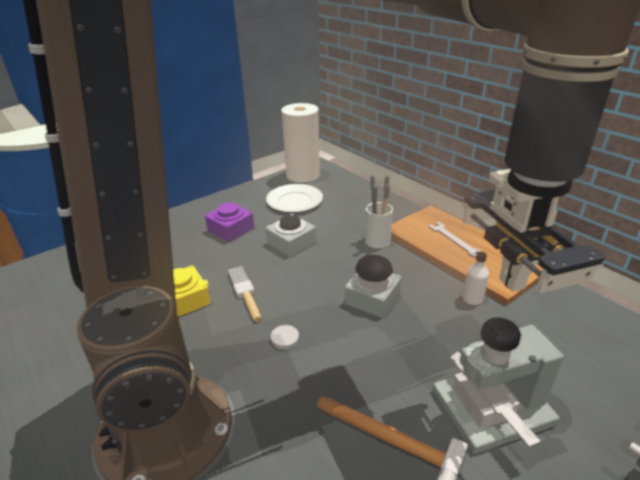

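The side view shows the knob up at (500,335), the blade where it was, the tin and glue bottle standing, and the arm clear of everything.

```bash
python3 -c "
from station import arm
print(arm.job_done())"
```

```text
the job is handed in; nothing more can be done
None
```

I pressed the flat button fully and it came back up; I then held the knob at the second stop for about 0.5 s and released it, and handed the job in at about 10 s (no verdict was returned); the last pictures show the button and knob up, the blade in place, and the tin and glue bottle standing.

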